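# Stand the coffee pot in its ring

## Robot

A 6-joint arm with a two-finger parallel gripper is mounted at the origin on the work surface. World frame = base frame: x ahead of the robot, y to its left, z up, the work surface at z = 0. Lengths are in mm, angles in rad, forces in N, time in s.
With the tool pointing down it reaches from about 300 to 775 mm from the base axis. Payload 14.6 kg.
Tool frame: the origin (TCP) lies between the finger pads; the fingertips stand 8 mm ahead of it and the grasp point (between the pads) lies 11 mm behind it; z points along the fingers, y is the direction in which the jaws open and shut (so a half turn about z gives the same grasp; the last joint's range is limited). The gripper opens to 94 mm and grips with 3 to 60 N. Pads are 16 mm wide; open, the fingers measure 119 mm over their backs; the gripper's body (75 mm by 177 mm) begins 78 mm behind the grasp point.
Start: joints at [-1.219, 0.3, 1.521, -0, 1.321, -0.067], TCP at [223.658, -502.461, 213.446] pointing down, gripper open.
Joint ranges: [-3.03, 3.03], [-0.79, 2.21], [0.23, 2.52], [-1.04, 4.18], [0, 3.07], [-2.55, 2.55]. Speed limits (rad/s): [2.22, 2.22, 2.57, 3.14, 3.14, 3.14].

## Interface

Orientations are given as [roll, pitch, yaw] about the fixed x, y, z axes, in that order (R = Rz(yaw) Ry(pitch) Rx(roll)).
In Python, from cell import manip gives the robot as it stands. The module is installed in compiled form; this text tells all that it offers.
- The arm moves only by the tool send_rows, never from a script. Its argument "series" is a list that holds one entry, the list of rows, each a list of 5 numbers: the opening, from 0 (shut) to 1 (fully open), then the shift along the tool's x, y, z in mm, then the turn about the tool's z in degrees. In form: [[[gripper, dx, dy, dz, roll], ...]]. A call has 1 to 10 rows; each row is the pose to reach, as a shift and turn from the pose commanded when the call began, along the tool's axes at that moment; what a row does not reach only later rows make up. A row lasts 1/10 s, in which the tool goes at most 50 mm and 8.59 degrees, less where a joint would pass 70% of its speed; a pose out of reach is approached as far as the arm can. A call with a gripper value outside its range is refused whole. The fingers move at their own pace and stop on an object; "newtons" is the grip in N (left out, the last holds). Time passes only in rows, so rows that repeat a pose let the fingers close. It gives the time, the measured TCP pose, the force and the opening at its end, in the units of the state.
- manip.read_state(): the state, without advancing time (a new reading comes with each control period).
- manip.camera(name): name is "side" or "top"; returns a dict with "img" (400x640x3 uint8, red, green, blue), "vfov" (degrees; the focal length in pixels is half the picture's height over the tangent of half this angle, whatever the lens; pixels are square), "cx", "cy" (the principal point, pixels), "pose" (4x4, takes a point from camera to world coordinates). Camera axes: x right, y down, z forward; pixel columns grow to the right and rows downward; lengths in mm; the calibration is good to about 2 mm. A picture is of the moment at which its call begins. There is no depth.
- manip.sign_off(): hands the job in, once; it reports no verdict.
Trained networks look in a picture, given as the dict that the camera call returned (one of the last four; its "shot" number tells which), for a name from the list of things; names that differ only in an ending like _2 or _b are one class to them, and where a whole thing is asked for, a point or a joint stands for the part that bears it (a point fixed in the world has none). Each returns a list of dicts, best first, with "conf" (0 to 1); they miss things now and then, are a little off and sometimes report something else, mostly with a low value. They report only what shows in the picture. A call takes as long as a camera call. They do not tell look-alikes from the thing itself.
- manip.find_in(target, picture): "rect" ([left, top, width, height] in pixels, round what is visible of it).
- manip.silhouettes(target, picture): "pixels" (400x640 bool, what is visible of it) and "rect" ([left, top, width, height] in pixels, round what is visible of it).
The state is a dict: "clock": time; "joints": joint angles; "qd": joint speeds; "effort": joint torques, N m; "eef_pos": TCP position; "eef_rot": TCP orientation; "wrist_force": force on the tool from outside, world axes, zero at the start; "moment": the same for the moment, N m; "finger_gap": finger opening in mm.
Only numpy, scipy, OpenCV 4.12 (cv2) and the standard library are available. Lean on these libraries where they do the work, as an engineer would, in place of code of your own. Each camera call takes 0.05 s, during which the arm holds its last target. There are 200 camera calls.

## Task

Get the coffee pot ready for serving: set the plaited ceramic ring flat in the middle of the round cork mat and let go of it, then take the clay pot that leans in the grey caddy and stand it upright in the ring, round bottom seated in the opening all round, lowered in gently rather than dropped. Leave the pot standing there on its own, and leave the caddy's drawer and all the other things on the table where they are.

Things in the scene. Friction and masses are not known exactly. Their poses are not given: they have to be found in the camera images.
- pot_ball (a point): Centre of the belly of the brown clay coffee pot (loose, about 0.5 kg): a ball of 104 mm diameter, no foot. Its z axis runs up the straight neck to the mouth, 138 mm from this centre (pot 190 mm long). At the start it leans in the caddy about 38 degrees from upright, neck towards the caddy's front (-x). Top-heavy, it stays at whatever lean it is left in.
- pot_neck (a point): Point on the axis of the pot's neck, 105 mm from the ball's centre, 33 mm short of the mouth: a good place to grip, 32 mm thick and round. Same axes as pot_ball. A loop handle 12 mm thick lies on the pot's +x side (upper side while it leans), reaching 55 mm out from the axis, 28 to 94 mm from the ball's centre.
- ring_mid (a point): Centre (half-way up) of the ring stand, a loose tan ceramic ring with a plaited outside, lying flat on the table: 100 mm outside and 72 mm inside diameter (wall 14 mm), 32 mm high, about 0.3 kg, z up. With the pot seated in it, the centre of the pot's ball is 53.5 mm above this point.
- caddy: Grey plastic caddy, fixed. Origin on the table under the resting pot's ball; -x is its front (robot's side). Open pot bay: inside x -56 to 64, y -60 to 60 mm, floor 8 mm up; back wall 45 mm high, side walls 60 mm, 100 mm in their front half. Beside it (y 65 to 226 mm) the cup drawer's housing, 84 mm high, with three cups upside down on top, up to 130 mm.
- neck_notch (a point): Middle of the bottom of the notch, on the inner edge of the caddy's front wall, in which the pot's neck rests: 106 mm above the table, 46 mm wide; the wall beside it is 115 mm high and 5 mm thick. Same axes as caddy.
- mat_top (a point): Centre of the top of a round cork mat fixed on the table, 170 mm in diameter, 6 mm thick (top 6 mm above the table).
- drawer_front (a point): Middle of the front of the caddy's cup drawer, which slides out towards the caddy's -x and may stand a little open. To be left alone.
- cup_a_mid (a point): Centre of a white handleless cup, 60 mm in diameter, 45 mm high, loose, behind the mat. To be left alone.
- cup_b_mid (a point): Centre of a second such cup behind the mat. To be left alone.
- tongs_mid (a point): Middle of the small steel tongs, lying beside the mat, 150 mm long, 40 mm wide, 12 mm high, loose. To be left alone.
- sugar_mid (a point): Centre of a white lidded sugar bowl, 84 mm in diameter, 86 mm high, loose. To be left alone.
- saucers_mid (a point): Centre of a pile of white saucers, 98 mm in diameter, 30 mm high, loose. To be left alone.
There are look-alikes about, which are no part of the job. What is shaped like the part that bears pot_ball but purple is not meant. Leave any blue look-alike of the part that bears ring_mid alone.

How it is judged:
By the outcome, as a careful person would: the job done as asked, in the order asked, and still so for the second after the job is handed in, with the robot touching nothing.
It also fails if it takes over 64 s, if anything falls off the work surface, if the arm or the gripper's body presses on something with over 40 N, if the wrist force passes 120 N, or if a joint passes its speed limit or range.

## Working session

There is one attempt and no reset: what is moved stays moved. The work goes in short steps, Python scripts to look and compute and a tool call to move; the robot and the scene stay as the last step left them, time stands still between calls to the robot, and variables do not carry over. Pictures are saved under pics/ and viewed, about 8 in all and at most 12, crops included, and the job is handed in when it is done.

Besides the shell and the picture viewer there is one more tool, called after "Call:" as a command line: name --argument value ..., lists and objects as JSON in quotes. send_rows: Moves the arm, as the interface text tells. Its arguments: {"type":"object","properties":{"series":{"type":"array"},"newtons":{"type":"number"}},"required":["series"]}

```bash
mkdir -p pics; ls; cat > h.py <<'E'
import numpy as np, cv2
from cell import manip
def ray(c,u,v):
    f=200/np.tan(np.radians(c["vfov"])/2)
    P=np.array(c["pose"]); d=P[:3,:3]@np.array([(u-c["cx"])/f,(v-c["cy"])/f,1.])
    return P[:3,3],d/np.linalg.norm(d)
def atz(c,u,v,z):
    o,d=ray(c,u,v); return o+d*(z-o[2])/d[2]
def proj(c,p):
    f=200/np.tan(np.radians(c["vfov"])/2)
    P=np.array(c["pose"]); q=P[:3,:3].T@(np.array(p)-P[:3,3]); return np.array([c["cx"]+f*q[0]/q[2],c["cy"]+f*q[1]/q[2]])
def save(c,n): cv2.imwrite("pics/"+n,c["img"][:,:,::-1])
E
python3 - <<'E'
from h import *
np.set_printoptions(precision=1,suppress=True)
s=manip.read_state(); print(s)
for n in("top","side"):
    c=manip.camera(n); save(c,n+"0.png"); print(n,c["vfov"],c["cx"],c["cy"],np.array(c["pose"]))
    for t in "pot_ball ring_mid caddy mat_top drawer_front cup_a_mid tongs_mid sugar_mid saucers_mid".split():
        print(t,[(r["rect"],round(r["conf"],2)) for r in manip.find_in(t,c)][:5])
E
```

```text
pics
{'clock': 0.0, 'joints': array([-1.2,  0.3,  1.5, -0. ,  1.3, -0.1]), 'qd': array([-0.,  0., -0.,  0.,  0., -0.]), 'effort': array([ -0. , -53.2, -35.3,   0.1,   0. ,  -0. ]), 'eef_pos': array([ 223.6, -502.2,  212.9]), 'eef_rot': array([-3.1, -0. ,  0.4]), 'wrist_force': array([ 1. , -0.2, -0.7]), 'moment': array([ 0.1, -0. , -0.1]), 'finger_gap': 93.94432045034895}
top 54.567482766857886 316.89520929419325 194.91526265076448 [[  -0.    -1.     0.1  419.2]
 [  -1.     0.    -0.   -41. ]
 [   0.    -0.1   -1.  1014.3]
 [   0.     0.     0.     1. ]]
pot_ball [([365.5, 128.2, 44.1, 52.5], 0.6), ([359.4, 279.9, 77.9, 48.8], 0.55)]
ring_mid [([433.1, 190.4, 38.9, 40.4], 0.86), ([376.1, 195.3, 37.9, 43.9], 0.83)]
caddy [([296.7, 106.2, 120.6, 70.5], 0.85)]
mat_top [([211.3, 118.8, 65.3, 66.0], 0.74)]
drawer_front [([298.3, 160.5, 62.2, 14.9], 0.63), ([296.3, 205.8, 27.5, 32.0], 0.32)]
cup_a_mid [([248.5, 92.7, 22.8, 21.3], 0.92)]
tongs_mid [([179.6, 102.7, 14.2, 59.7], 0.82), ([211.1, 116.2, 66.3, 71.2], 0.52)]
sugar_mid [([295.6, 204.3, 32.0, 33.2], 0.69)]
saucers_mid [([150.1, 203.2, 39.2, 43.1], 0.94)]
side 44.16105090433637 319.7072132920849 197.34833389963495 [[ -0.9  -0.3   0.4  89.9]
 [ -0.5   0.6  -0.6 671.2]
 [ -0.   -0.7  -0.7 834.2]
 [  0.    0.    0.    1. ]]
pot_ball [([309.8, 121.5, 49.9, 28.6], 0.92), ([235.9, 322.0, 55.5, 47.3], 0.58)]
ring_mid [([387.6, 131.1, 40.2, 34.1], 0.72), ([370.3, 165.2, 37.4, 29.5], 0.6)]
caddy [([251.1, 122.2, 109.5, 98.6], 0.58)]
mat_top [([207.8, 225.0, 74.8, 57.6], 0.72)]
drawer_front [([291.3, 166.6, 41.6, 56.0], 0.86)]
cup_a_mid [([153.7, 268.3, 61.1, 32.2], 0.61), ([198.4, 202.1, 25.8, 26.9], 0.59)]
tongs_mid [([154.6, 269.0, 59.5, 29.8], 0.85)]
sugar_mid [([336.3, 205.8, 36.4, 37.8], 0.98), ([151.4, 266.3, 64.1, 35.2], 0.61), ([370.6, 162.0, 41.1, 33.0], 0.42)]
saucers_mid [([237.8, 319.4, 51.4, 52.3], 0.97)]
```

```bash
python3 - <<'E'
import cv2
a=cv2.imread("pics/top0.png");b=cv2.imread("pics/side0.png")
a=cv2.resize(a[80:290,140:490],(800,480),interpolation=cv2.INTER_CUBIC);cv2.imwrite("pics/top0c.png",a)
b=cv2.resize(b[90:390,130:480],(700,600),interpolation=cv2.INTER_CUBIC);cv2.imwrite("pics/side0c.png",b)
E
```

```text
(no output)
```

View pics/top0c.png

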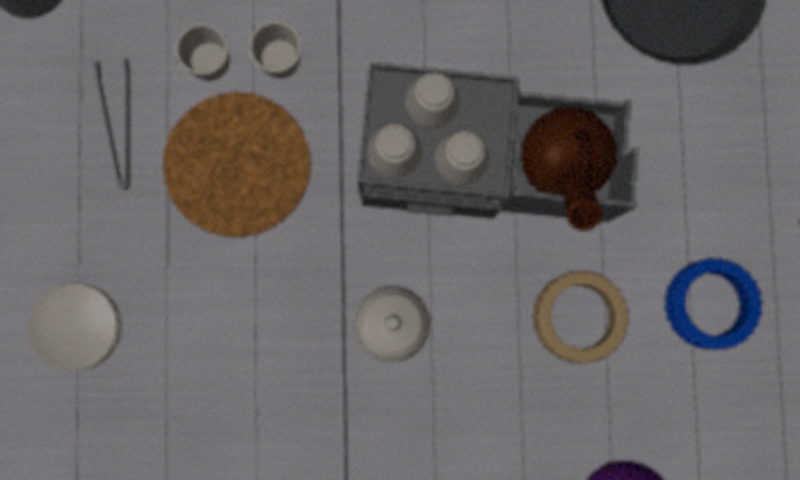

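View pics/side0c.png

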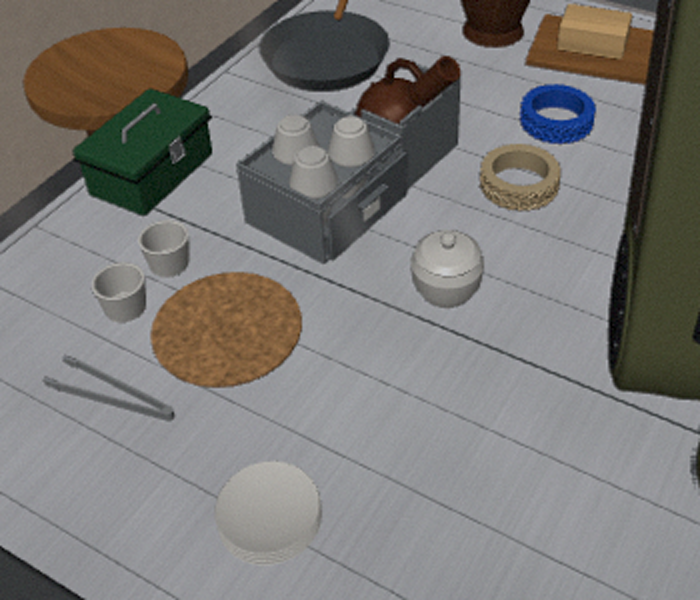

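Top view (full-frame px): the tan ring is at (394,218), the cork mat at (244,152), and the brown pot is in the caddy at (388,147) with its neck pointing down-image (-x). 

Things that could be mistaken for the targets:
- **Ring:** tan (394,218) or blue (452,213). I choose tan.
- **Pot:** brown in the caddy (388,147) or purple (414,285). I choose brown.

Next I fit models to the silhouettes.

```bash
cat >> h.py <<'E'
from scipy.optimize import minimize
def circ(x,y,z,r,n=60):
    a=np.linspace(0,2*np.pi,n); return np.c_[x+r*np.cos(a),y+r*np.sin(a),np.full(n,z)]
_g=np.random.default_rng(0).normal(size=(400,3)); SPH=_g/np.linalg.norm(_g,axis=1)[:,None]
def hullmask(c,parts):
    m=np.zeros((1600,2560),np.uint8)
    for p in parts:
        q=np.array([proj(c,a) for a in p]); cv2.fillConvexPoly(m,cv2.convexHull(np.round((q*4+1.5)).astype(np.int32)),1)
    return m
def ring(x,y,z=16): return [np.r_[circ(x,y,z-16,50),circ(x,y,z+16,50)]]
def disc(x,y,z,r): return [circ(x,y,z,r)]
def pot(x,y,z,lean,yaw):  # lean direction: axis horizontal dir = yaw
    a=np.array([np.sin(lean)*np.cos(yaw),np.sin(lean)*np.sin(yaw),np.cos(lean)]); o=np.array([x,y,z])
    u=np.cross(a,[0,0,1.]); u=u/np.linalg.norm(u) if np.linalg.norm(u)>1e-6 else np.array([1.,0,0]); v=np.cross(a,u)
    t=np.linspace(0,2*np.pi,40); C=16*(np.cos(t)[:,None]*u+np.sin(t)[:,None]*v)
    return [o+SPH*52, np.r_[o+a*40+C,o+a*138+C]]
def fit(obs,model,p0,step):
    # obs: list of (cam,mask); maximise summed IoU
    M=[(c,cv2.resize(m.astype(np.uint8),(2560,1600),interpolation=cv2.INTER_NEAREST)) for c,m in obs]
    def cost(p):
        s=0
        for c,m in M:
            h=hullmask(c,model(*p)); s-=(h&m).sum()/max(1,(h|m).sum())
        return s
    sim=[np.array(p0,float)]
    for i,d in enumerate(step): q=sim[0].copy(); q[i]+=d; sim.append(q)
    r=minimize(cost,p0,method="Nelder-Mead",options=dict(initial_simplex=sim,xatol=.2,fatol=1e-4,maxiter=150)); return r.x,r.fun/len(obs)
def fill(m):
    k,_=cv2.findContours(m.astype(np.uint8),cv2.RETR_EXTERNAL,cv2.CHAIN_APPROX_NONE); o=np.zeros(m.shape,np.uint8); cv2.drawContours(o,[max(k,key=cv2.contourArea)],-1,1,-1); return o
def near(L,u,v):
    L=[r for r in L if abs(r["rect"][0]+r["rect"][2]/2-u)<15 and abs(r["rect"][1]+r["rect"][3]/2-v)<15]; return L[0] if L else None
E
python3 - <<'E'
from h import *
np.set_printoptions(precision=1,suppress=True)
T=manip.camera("top");S=manip.camera("side")
def get(t,a,b):
    o=[]
    for c,uv in((T,a),(S,b)):
        r=near(manip.silhouettes(t,c),*uv)
        if r is None: print(t,"missing")
        else:
            m=fill(r["pixels"]);print(t,r["conf"],r["rect"],c["img"][r["pixels"]].mean(0));o.append((c,m))
    return o
vis=T["img"].copy()
o=get("ring_mid",(394,214),(389,179)); p0=atz(T,394,214,16)
for k in o,: print("ring both",fit(k,ring,p0[:2],[5,5]),[fit([j],ring,p0[:2],[5,5]) for j in k])
o=get("mat_top",(244,152),(245,253)); p0=atz(T,244,152,6); f=lambda x,y:disc(x,y,6,85)
print("mat",fit(o,f,p0[:2],[5,5]),[fit([j],f,p0[:2],[5,5]) for j in o])
o=get("pot_ball",(387,154),(335,136)); p0=atz(T,388,147,60)
f=lambda x,y,l,w:pot(x,y,60,l,w)
print("pot top",fit(o[:1],f,[p0[0],p0[1],.66,3.14],[5,5,.05,.1]),fit(o[:1],lambda x,y,w:pot(x,y,60,.663,w),[p0[0],p0[1],3.14],[5,5,.1]))
for t,uv in(("caddy",(357,141)),("cup_a_mid",(260,103)),("sugar_mid",(311,220))):
    r=near(manip.silhouettes(t,T),*uv)
    if r: k=cv2.findContours(r["pixels"].astype(np.uint8),0,2)[0]; b=cv2.minAreaRect(max(k,key=len)); print(t,b,atz(T,*b[0],60))
    else: print(t,"none")
for c,k in((T,"t"),(S,"s")):
  print(k,[atz(c,*uv,0)[:2] for uv in ([(244,152),(311,220),(170,224)] if k=="t" else [])])
print(ray(T,316,195)[0])
E
```

```text
ring_mid 0.68 [376.5, 195.9, 37.7, 43.7] [108.   94.   73.1]
ring_mid 0.6 [373.3, 163.7, 37.7, 30.5] [124.8 112.4  90.8]
ring both (array([ 445.6, -266. ]), np.float64(-0.952618670886076)) [(array([ 446. , -266.3]), np.float64(-0.9545832947923412)), (array([ 446.1, -265.8]), np.float64(-0.9530169455735628))]
mat_top 0.55 [209.8, 118.3, 69.6, 67.0] [102.9  72.3  42.3]
mat_top 0.65 [204.5, 227.6, 77.8, 54.8] [129.4  96.5  64.1]
mat (array([629.8, 121.9]), np.float64(-0.9641975743949845)) [(array([629.6, 120.4]), np.float64(-0.9816395919909331)), (array([630.7, 124.4]), np.float64(-0.9733061045875574))]
pot_ball 0.63 [366.3, 126.8, 44.2, 53.8] [43.7 22.2 13. ]
pot_ball 0.57 [308.1, 121.8, 52.2, 29.6] [60.3 35.3 24.5]
pot top (array([ 624.3, -251.2,    0.7,    3. ]), np.float64(-0.959293809266826)) (array([ 623.4, -251.2,    3. ]), np.float64(-0.9565871729567029))
caddy ((358.1930847167969, 143.56930541992188), (121.69305419921875, 62.58784103393555), 5.710592269897461) [ 632.3 -176.1   60. ]
cup_a_mid ((260.75, 100.25), (24.041629791259766, 21.920310974121094), 45.0) [747.3  66.4  60. ]
sugar_mid ((311.0, 221.0), (32.0, 32.0), 90.0) [441.1 -53.5  60. ]
t [array([628.2, 118.6]), array([445.1, -54.4]), array([442.9, 309.9])]
s []
[ 419.2  -41.  1014.3]
```

```bash
python3 - <<'E'
from h import *
np.set_printoptions(precision=3,suppress=True)
s=manip.read_state(); print(s["eef_pos"],s["eef_rot"],s["joints"],s["clock"])
psi=s["eef_rot"][2]; d=np.array([445.8,-223])-s["eef_pos"][:2]
x=np.array([np.cos(psi),np.sin(psi)]);y=np.array([np.sin(psi),-np.cos(psi)])
print("tool dx,dy",d@x,d@y,"roll deg to psi=0:",np.degrees(psi))
T=cv2.imread("pics/top0.png")
class _: pass
c=manip.camera("top"); c["img"]
v=cv2.resize(c["img"][110:250,330:490,::-1],(640,560),interpolation=cv2.INTER_CUBIC)
def poly(P,col):
    q=np.array([(proj(c,a)-[330,110])*4 for a in P]).astype(np.int32); cv2.polylines(v,[q],False,col,1)
poly(circ(445.8,-266,32,50),(0,255,0));poly(circ(445.8,-266,0,36),(0,255,0));
for q in pot(623.5,-251,60,.663,3.02): 
    h=cv2.convexHull(np.array([(proj(c,a)-[330,110])*4 for a in q]).astype(np.int32)); cv2.polylines(v,[h],True,(255,255,0),1)
w=-.12; R=np.array([[np.cos(w),-np.sin(w)],[np.sin(w),np.cos(w)]])
for z,P in((100,[(-56,-60),(-56,60)]),(115,[(-61,-65),(-61,65)]),(84,[(-61,65),(-61,226),(60,226)])):
    poly([np.r_[R@np.array(p)+[623.5,-251],z] for p in P],(0,0,255))
cv2.imwrite("pics/crop1.png",v)
E
```

```text
[ 223.654 -502.469  213.445] [ 3.142 -0.     0.419] [-1.219  0.3    1.521  0.     1.321 -0.067] 1.55
tool dx,dy 316.5957951830499 -164.98016610844567 roll deg to psi=0: 23.994984443694626
```

View pics/crop1.png

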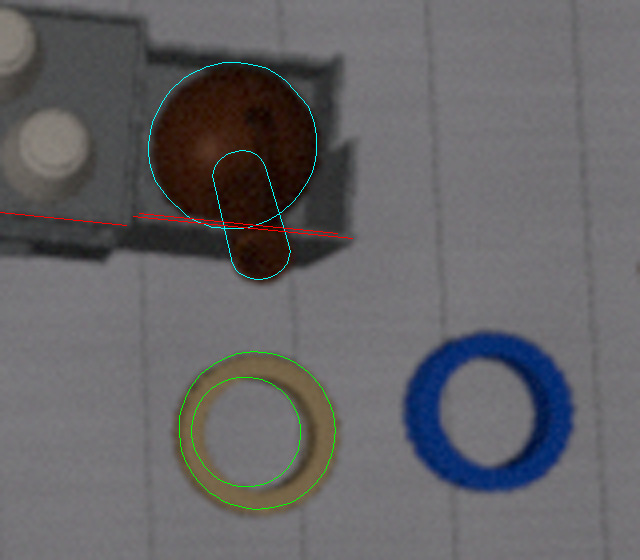

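The tan ring and the brown pot are confirmed by colour, and the model overlays lie within about 1 px. Moving to the ring's +y wall.

Call:
send_rows --series '[[[0.43, 32, -16, 10, 2.4], [0.43, 64, -33, 20, 4.8], [0.43, 96, -50, 30, 7.2], [0.43, 128, -66, 40, 9.6], [0.43, 160, -83, 50, 12], [0.43, 192, -100, 60, 14.4], [0.43, 224, -116, 70, 16.8], [0.43, 256, -133, 80, 19.2], [0.43, 290, -150, 90, 21.6], [0.43, 316.6, -165, 100, 24]]]' --newtons 30

```text
clock: 2.6
eef_pos: [446.9, -221.4, 113.2]
eef_rot: [3.141, -0.0, -0.001]
wrist_force: [0.2, -0.5, 0.4]
finger_gap: 40.3
```

```bash
python3 - <<'E'
from h import *
s=manip.read_state();print(s["eef_pos"],s["eef_rot"],s["joints"],s["finger_gap"],s["clock"],s["wrist_force"])
c=manip.camera("side"); save(c,"s1.png"); v=cv2.resize(c["img"][60:240,300:500,::-1],(660,594),interpolation=cv2.INTER_CUBIC); cv2.imwrite("pics/s1c.png",v)
E
```

```text
[ 446.86744965 -221.42771136  113.18481666] [ 3.14149470e+00 -3.67217057e-04 -1.22356663e-03] [-5.33557807e-01  2.97833473e-01  1.77421913e+00  1.16306271e-04
  1.06917394e+00  1.03840620e+00] 40.33572729728942 2.6 [ 0.23730008 -0.48314102  0.40754022]
```

View pics/s1c.png

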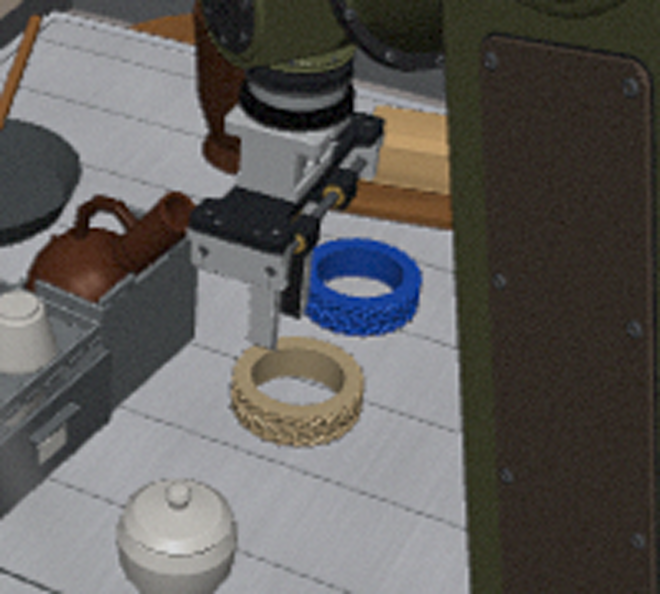

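The view shows the fingers above the +y wall of the tan ring (crop (300,390)), and the ring has not moved. Descending.

Call:
send_rows --series '[[[0.43, 0, 0, 20, 0], [0.43, 0, 0, 40, 0], [0.43, 0, 0, 60, 0], [0.43, 0, 0, 75, 0], [0.43, 0, 0, 87, 0], [0.43, 0, 0, 95, 0], [0.43, 0, 0, 99.5, 0], [0.43, 0, 0, 99.5, 0], [0.43, 0, 0, 99.5, 0]]]'

```text
clock: 3.55
eef_pos: [446.1, -223.1, 14.4]
eef_rot: [3.141, -0.001, -0.0]
wrist_force: [-0.1, 0.6, 0.3]
finger_gap: 40.3
```

Call:
send_rows --series '[[[0.1, 0, 0, 0, 0], [0, 0, 0, 0, 0], [0, 0, 0, 0, 0], [0, 0, 0, 0, 0], [0, 0, 0, 0, 0], [0, 0, 0, 0, 0]]]' --newtons 30

```text
clock: 4.15
eef_pos: [445.8, -223.1, 14.1]
eef_rot: [3.141, -0.0, -0.0]
wrist_force: [-1.4, -0.4, 4.4]
finger_gap: 14.0
```

Call:
send_rows --series '[[[0, 0, 0, -10, 0], [0, 0, 0, -30, 0], [0, 0, 0, -55, 0], [0, 0, 0, -80, 0], [0, 0, 0, -105, 0], [0, 0, 0, -130, 0], [0, 0, 0, -150, 0], [0, 0, 0, -160, 0], [0, 0, 0, -160, 0]]]'

```text
clock: 5.05
eef_pos: [446.1, -223.1, 175.0]
eef_rot: [3.141, -0.002, 0.0]
wrist_force: [-0.3, -0.8, -3.2]
finger_gap: 13.7
```

Call:
send_rows --series '[[[0, 0, -20, 0, 0], [0, 0, -50, 0, 0], [0, 15, -80, 0, 0], [0, 30, -110, 0, 0], [0, 45, -140, 0, 0], [0, 60, -170, 0, 0], [0, 75, -200, 0, 0], [0, 90, -230, 0, 0], [0, 105, -260, 0, 0], [0, 120, -285, 0, 0]]]'

```text
clock: 6.05
eef_pos: [565.7, 63.7, 172.4]
eef_rot: [-3.142, 0.002, 0.001]
wrist_force: [0.2, -0.0, -1.8]
finger_gap: 13.9
```

Call:
send_rows --series '[[[0, 15, -25, 0, 0], [0, 30, -50, 0, 0], [0, 45, -75, 0, 0], [0, 57, -93, 0, 0], [0, 64, -102.5, 0, 0], [0, 64, -102.5, 20, 0], [0, 64, -102.5, 50, 0], [0, 64, -102.5, 80, 0], [0, 64, -102.5, 95, 0], [0, 64, -102.5, 95, 0]]]'

```text
clock: 7.05
eef_pos: [628.5, 164.3, 76.0]
eef_rot: [3.141, 0.005, -0.0]
wrist_force: [0.2, 0.3, -2.5]
finger_gap: 13.8
```

```bash
python3 - <<'E'
from h import *
s=manip.read_state();print(s["eef_pos"],s["eef_rot"],s["joints"],s["finger_gap"],s["clock"],s["wrist_force"])
S=manip.camera("side"); T=manip.camera("top"); save(S,"s2.png");save(T,"t2.png")
z=s["eef_pos"][2]+2
for c in(S,T):
    for t in("ring_mid","mat_top"):
        for r in manip.silhouettes(t,c):
            print(t,r["conf"],r["rect"])
a=cv2.resize(S["img"][180:320,140:340,::-1],(800,560),interpolation=cv2.INTER_CUBIC);cv2.imwrite("pics/s2c.png",a)
E
```

```text
[628.49761024 164.26191631  75.96847953] [ 3.14064757e+00  4.90405592e-03 -1.06799459e-04] [1.99248592e-01 6.53129805e-01 1.33683816e+00 4.89539741e-05
 1.15661878e+00 1.77012959e+00] 13.81967933677657 7.05 [ 0.15973768  0.29432016 -2.53368767]
ring_mid 0.97 [227.1, 210.9, 33.8, 41.1]
mat_top 0.7 [205.7, 225.4, 78.7, 59.4]
ring_mid 0.61 [225.6, 123.7, 34.0, 41.1]
ring_mid 0.58 [430.2, 191.9, 42.4, 41.4]
mat_top 0.57 [228.9, 119.5, 46.0, 65.7]
```

View pics/s2c.png

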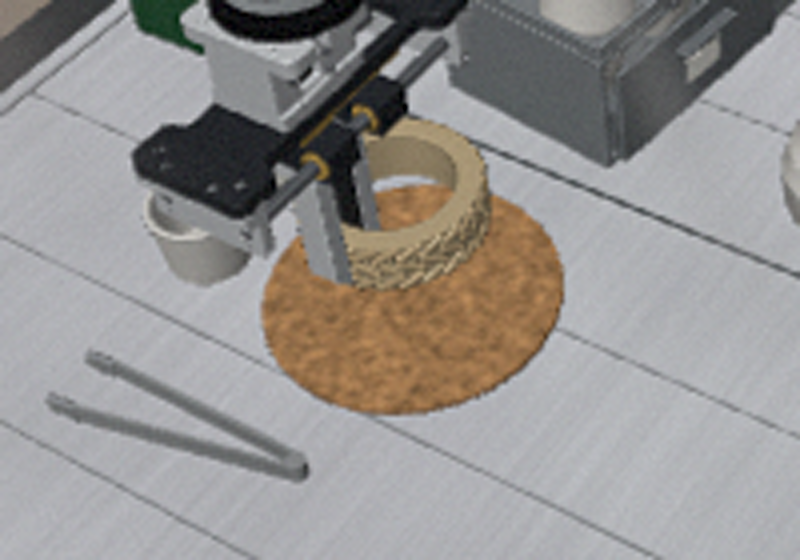

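The ring is held level above the mat (crop (430,200)). Lowering slowly.

Call:
send_rows --series '[[[0, 1, 0, 15, 0], [0, 1, 0, 30, 0], [0, 1, 0, 42, 0], [0, 1, 0, 50, 0], [0, 1, 0, 54, 0], [0, 1, 0, 56.5, 0], [0, 1, 0, 58, 0], [0, 1, 0, 58.8, 0], [0, 1, 0, 58.8, 0], [0, 1, 0, 58.8, 0]]]'

```text
clock: 8.35
eef_pos: [631.0, 164.6, 20.5]
eef_rot: [-3.141, -0.0, -0.0]
wrist_force: [0.5, 0.4, -2.3]
finger_gap: 14.1
```

```bash
cat > ringfit.py <<'E'
from h import *
np.set_printoptions(precision=2,suppress=True)
s=manip.read_state();print(s["eef_pos"],s["finger_gap"],s["clock"],s["wrist_force"])
for n in("side","top"):
    c=manip.camera(n)
    for t in("ring_mid","mat_top"):
        for r in manip.silhouettes(t,c):
            if t=="ring_mid" and r["rect"][0]>300: continue
            m=fill(r["pixels"]); p0=[630,121]
            f=(lambda x,y:ring(x,y,22)) if t=="ring_mid" else (lambda x,y:disc(x,y,6,85))
            print(n,t,round(r["conf"],2),r["rect"],*fit([(c,m)],f,p0,[6,6]))
E
python3 ringfit.py
```

```text
[630.97 164.57  20.47] 14.09303483821304 8.35 [ 0.5   0.4  -2.32]
side ring_mid 0.67 [230.7, 227.8, 33.8, 42.0] [631.79 120.74] -0.5096572728324145
side mat_top 0.74 [208.9, 227.8, 72.6, 56.1] [628.53 124.49] -0.43441762854144805
top ring_mid 0.65 [231.1, 129.0, 28.6, 41.2] [625.08 111.48] -0.28651443343386473
top mat_top 0.59 [232.1, 117.7, 44.9, 67.2] [629.87 117.09] -0.370316181500342
```

Call:
send_rows --series '[[[0, 0, 0, 0.4, 0], [0, 0, 0, 0.8, 0], [0, 0, 0, 1.2, 0], [0, 0, 0, 1.2, 0]]]'

```text
clock: 9.05
eef_pos: [631.0, 164.6, 20.2]
eef_rot: [-3.142, -0.001, 0.0]
wrist_force: [-4.6, 0.0, 10.5]
finger_gap: 13.8
```

Call:
send_rows --series '[[[0.15, 0, 0, 0, 0], [0.3, 0, 0, 0, 0], [0.43, 0, 0, 0, 0], [0.43, 0, 0, 0, 0], [0.43, 0, 0, -8, 0], [0.43, 0, 0, -20, 0], [0.43, 0, 0, -40, 0], [0.43, 0, 0, -70, 0], [0.43, 0, 0, -110, 0], [0.43, 0, 0, -150, 0]]]'

```text
clock: 10.05
eef_pos: [630.6, 164.5, 171.5]
eef_rot: [-3.142, -0.001, -0.0]
wrist_force: [1.0, -0.7, -0.7]
finger_gap: 40.2
```

Call:
send_rows --series '[[[0.7, -5, 20, -30, 0], [0.7, -10, 60, -60, 0], [0.7, -20, 105, -60, 0], [0.7, -30, 150, -60, 0], [0.7, -40, 195, -60, 1], [0.7, -50, 240, -60, 2.5], [0.7, -60, 285, -60, 4], [0.7, -70, 330, -60, 5.5], [0.7, -71, 375, -60, 7], [0.7, -71, 407, -60, 7]]]'

```text
clock: 11.05
eef_pos: [559.1, -245.2, 230.4]
eef_rot: [3.141, -0.001, -0.125]
wrist_force: [1.2, -0.1, -0.2]
finger_gap: 65.6
```

```bash
python3 ringfit.py; python3 - <<'E'
from h import *
S=manip.camera("side")
a=cv2.resize(S["img"][60:240,280:480,::-1],(660,594),interpolation=cv2.INTER_CUBIC);cv2.imwrite("pics/s3c.png",a)
s=manip.read_state();print(s["eef_pos"],s["eef_rot"],s["joints"])
E
```

```text
[ 559.07 -245.15  230.41] 65.5989314869539 11.05 [ 1.17 -0.15 -0.24]
side ring_mid 0.79 [219.5, 226.4, 47.1, 44.7] [634.99 123.4 ] -0.9644573980847118
side ring_mid 0.26 [251.8, 131.0, 109.9, 89.2] [630. 121.] 0.0
side mat_top 0.88 [207.4, 228.9, 77.1, 59.0] [627.31 125.9 ] -0.5256195065605429
side mat_top 0.25 [289.9, 172.3, 45.4, 49.4] [630. 121.] 0.0
top ring_mid 0.71 [223.2, 129.8, 36.7, 39.5] [633.59 122.44] -0.971089869740418
top ring_mid 0.3 [293.4, 206.4, 33.2, 29.7] [630. 121.] 0.0
top mat_top 0.62 [210.0, 117.3, 69.8, 65.5] [630.75 120.93] -0.9778729478943612
[ 560.00909114 -241.42972675  229.53295665] [ 3.14150717e+00 -5.67796804e-04 -1.21003306e-01] [-4.67141561e-01  4.23637296e-01  1.31649842e+00  1.13858800e-04
  1.40089381e+00  1.22463888e+00]
```

Call:
send_rows --series '[[[0.65, 0, 0, 15, 0], [0.65, 0, 0, 35, 0], [0.65, 0, 0, 55, 0], [0.65, 0, 0, 72, 0], [0.65, 0, 0, 85, 0], [0.65, 0, 0, 93, 0], [0.65, 0, 0, 97, 0], [0.65, 0, 0, 97, 0]]]'

```text
clock: 12.2
eef_pos: [559.9, -242.3, 132.0]
eef_rot: [3.142, -0.0, -0.122]
wrist_force: [0.5, -0.1, -0.7]
finger_gap: 61.1
```

```bash
python3 - <<'E'
from h import *
S=manip.camera("side"); s=manip.read_state();print(s["eef_pos"],s["eef_rot"],s["wrist_force"])
v=cv2.resize(S["img"][70:210,270:430,::-1],(640,560),interpolation=cv2.INTER_CUBIC)
for q in pot(623.5,-251,60,.663,3.02):
    h=cv2.convexHull(np.array([(proj(S,a)-[270,70])*4+1.5 for a in q]).astype(np.int32)); cv2.polylines(v,[h],True,(255,255,0),1)
cv2.imwrite("pics/s4c.png",v)
E
```

```text
[ 560.02288702 -242.4618498   132.42251312] [ 3.14139496e+00 -5.64097523e-04 -1.22068912e-01] [ 0.81945661 -0.5506781   0.7258631 ]
```

View pics/s4c.png

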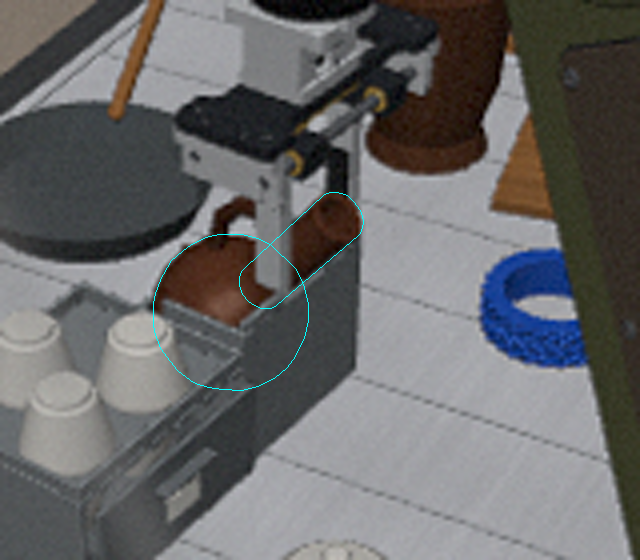

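The fingers straddle the brown neck at about the planned point (crop (290,260)), and the model matches the pot. Closing with a moderate grip.

Call:
send_rows --series '[[[0.4, 0, 0, 0, 0], [0.2, 0, 0, 0, 0], [0, 0, 0, 0, 0], [0, 0, 0, 0, 0], [0, 0, 0, 0, 0], [0, 0, 0, 0, 0]]]' --newtons 15

```text
clock: 12.85
eef_pos: [559.8, -242.7, 132.1]
eef_rot: [3.141, -0.0, -0.122]
wrist_force: [-0.6, -0.7, 1.2]
finger_gap: 31.6
```

Call:
send_rows --series '[[[0, 4.5, 0, -3.5, 0], [0, 9, 0, -7, 0], [0, 14, 0, -10, 0], [0, 18.6, 0, -12.5, 0], [0, 23.5, 0, -15, 0], [0, 28.7, 0, -17, 0], [0, 34, 0, -19, 0], [0, 39.2, 0, -20, 0], [0, 39.2, 0, -20, 0]]]'

```text
clock: 13.75
eef_pos: [599.3, -247.3, 151.9]
eef_rot: [3.142, -0.0, -0.122]
wrist_force: [-0.4, 1.0, -6.7]
finger_gap: 32.0
```

```bash
python3 - <<'E'
from h import *
S=manip.camera("side"); s=manip.read_state();print(s["eef_pos"],s["eef_rot"],s["wrist_force"],s["moment"])
v=cv2.resize(S["img"][70:210,250:410,::-1],(640,560),interpolation=cv2.INTER_CUBIC)
cv2.imwrite("pics/s5c.png",v)
E
```

```text
[ 598.85451081 -247.2309375   151.73104387] [-3.14149752e+00  2.64077624e-04 -1.22148744e-01] [-0.23882832 -0.04591694 -6.40708624] [0.04481076 0.20992304 0.00941209]
```

View pics/s5c.png

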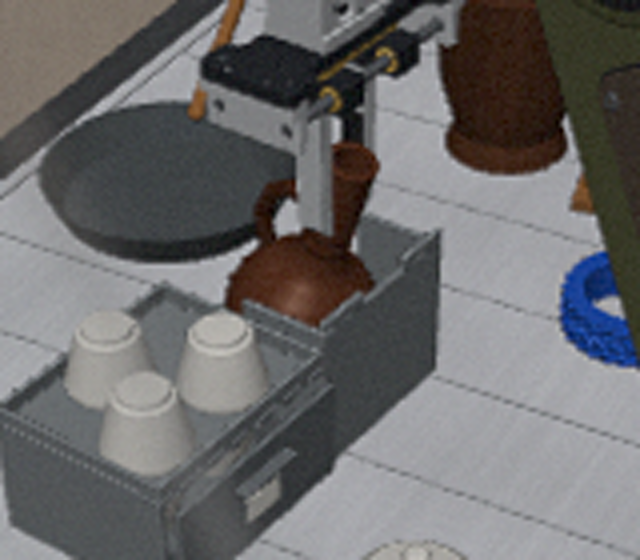

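The pot is pivoting upright in the pads and now leans only a little. Finishing the arc with the ball touching the floor.

Call:
send_rows --series '[[[0, 5, 0, 1, 0], [0, 10, 0, 0, 0], [0, 15, 0, -1, 0], [0, 20, 0, -1.5, 0], [0, 25.5, 0, -2, 0], [0, 25.5, 0, -2, 0], [0, 25.5, 0, -2, 0]]]'

```text
clock: 14.5
eef_pos: [624.5, -250.5, 154.4]
eef_rot: [3.141, -0.001, -0.122]
wrist_force: [-0.8, 1.4, 4.6]
finger_gap: 31.7
```

```bash
cat > potfit.py <<'E'
from h import *
import sys
np.set_printoptions(precision=3,suppress=True)
s=manip.read_state();print(s["eef_pos"],s["eef_rot"],s["wrist_force"],s["moment"],s["finger_gap"],s["clock"])
S=manip.camera("side")
u,v=map(int,sys.argv[2:4])
a=S["img"][v-70:v+70,u-80:u+80,::-1]
cv2.imwrite("pics/"+sys.argv[1],cv2.resize(a,(640,560),interpolation=cv2.INTER_CUBIC))
E
python3 potfit.py s6c.png 330 140
```

```text
[ 624.492 -250.474  154.425] [ 3.141 -0.001 -0.122] [-0.824  1.392  4.624] [ 0.163  0.211 -0.039] 31.65720677332674 14.5
```

View pics/s6c.png

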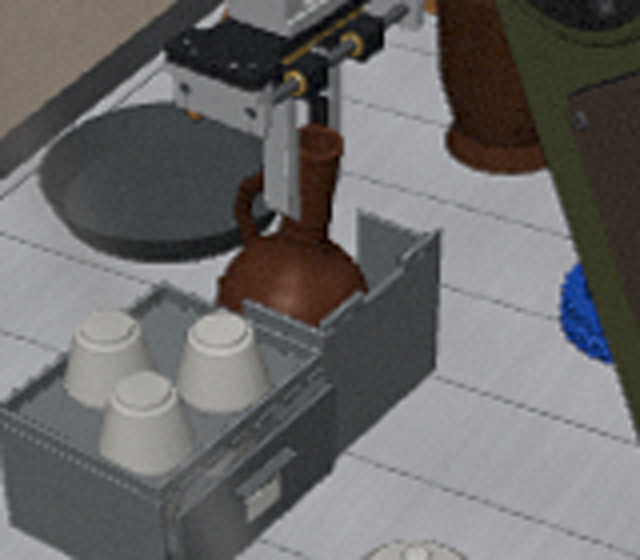

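Call:
send_rows --series '[[[0, 0, 0, 0, 0], [0, 0, 0, -8, 0], [0, 0, 0, -20, 0], [0, 0, 0, -40, 0], [0, 0, 0, -62, 0], [0, 0, 0, -85, 0], [0, 0, 0, -110, 0], [0, 0, 0, -135, 0], [0, 0, 0, -155, 0], [0, 0, 0, -165, 0]]]' --newtons 25

```text
clock: 15.55
eef_pos: [624.1, -250.4, 321.3]
eef_rot: [3.141, -0.002, -0.122]
wrist_force: [-0.1, 0.2, -6.4]
finger_gap: 31.2
```

```bash
python3 - <<'E'
from h import *
np.set_printoptions(precision=3,suppress=True)
s=manip.read_state();print(s["eef_pos"],s["eef_rot"],s["wrist_force"],s["moment"],s["finger_gap"],s["clock"])
# tool-frame shift to reach (633,122.5)
psi=s["eef_rot"][2]; d=np.array([633,122.5])-s["eef_pos"][:2]
print("dx,dy",d@[np.cos(psi),np.sin(psi)],d@[np.sin(psi),-np.cos(psi)])
S=manip.camera("side")
for r in manip.silhouettes("pot_ball",S): print(r["conf"],r["rect"],S["img"][r["pixels"]].mean(0))
g=s["eef_pos"]+[0,0,11]
print(proj(S,g),proj(S,g-[0,0,105]),proj(S,g+[0,0,33]))
E
```

```text
[ 624.093 -250.419  321.278] [ 3.141 -0.002 -0.122] [-0.128  0.179 -6.402] [ 0.06   0.061 -0.01 ] 31.193875537544244 15.55
dx,dy -36.64826892117492 -371.22113430024996
0.71 [300.4, 39.4, 44.3, 72.8] [60.011 34.82  23.763]
[325.719  51.283] [326.249  92.015] [325.539  37.42 ]
```

Call:
send_rows --series '[[[0, -2, -15, 0, 0], [0, -5, -45, 0, 0], [0, -9, -80, 0, 0], [0, -13, -115, 0, 0], [0, -17, -150, 0, 0], [0, -20, -185, 0, 0], [0, -23, -220, 0, 0], [0, -26, -250, 0, 0], [0, -29, -280, 0, 0], [0, -31, -305, 0, 0]]]'

```text
clock: 16.65
eef_pos: [629.7, 58.6, 317.6]
eef_rot: [-3.142, 0.002, -0.121]
wrist_force: [0.3, -0.1, -7.0]
finger_gap: 31.8
```

Call:
send_rows --series '[[[0, -2, -25, 0, 0], [0, -4, -45, 0, 0], [0, -5, -60, 0, 0], [0, -5.6, -66.2, 0, 0], [0, -5.6, -66.2, 20, 0], [0, -5.6, -66.2, 45, 0], [0, -5.6, -66.2, 70, 0], [0, -5.6, -66.2, 85, 0], [0, -5.6, -66.2, 90, 0], [0, -5.6, -66.2, 90, 0]]]'

```text
clock: 17.65
eef_pos: [632.8, 122.2, 228.5]
eef_rot: [3.141, 0.001, -0.123]
wrist_force: [0.0, -0.5, -5.3]
finger_gap: 31.4
```

```bash
cat > potfit.py <<'E'
from h import *
import sys
np.set_printoptions(precision=3,suppress=True)
s=manip.read_state();print(s["eef_pos"],s["eef_rot"],s["wrist_force"],s["moment"],s["finger_gap"],s["clock"])
P=s["eef_pos"]; hang=float(sys.argv[2])  # grasp to ball distance guess
for n in("side","top"):
    c=manip.camera(n)
    if n=="side": S=c
    L=[r for r in manip.silhouettes("pot_ball",c) if r["rect"][0]<300]
    for r in L[:1]:
        print(n,round(r["conf"],2),r["rect"])
        m=r["pixels"]
        if n=="side":
            # ball outline: lower part of silhouette
            k=max(cv2.findContours(m.astype(np.uint8),0,1)[0],key=cv2.contourArea)[:,0,:].astype(float)
            np.save("k.npy",k)
v=S["img"].copy()
g=P+[0,0,11]; z=g[2]-hang
q=[proj(S,a) for a in(g,[g[0],g[1],z])]; print("expected upright ball px",q)
u0,v0=int(q[1][0])-80,int(q[1][1])-85
w=cv2.resize(v[max(v0,0):max(v0,0)+150,u0:u0+160,::-1],(640,600),interpolation=cv2.INTER_CUBIC); v0=max(v0,0)
for p in pot(g[0],g[1],z,1e-7,0)+ring(633.5,122.5,22):
    h=cv2.convexHull(np.array([(proj(S,a)-[u0,v0])*4+1.5 for a in p]).astype(np.int32)); cv2.polylines(w,[h],True,(255,255,0),1)
cv2.imwrite("pics/"+sys.argv[1],w)
E
python3 potfit.py s7c.png 105
```

```text
[632.81  122.163 228.501] [ 3.141  0.001 -0.123] [ 0.033 -0.542 -5.255] [ 0.023 -0.009 -0.002] 31.416709894730257 17.65
side 0.89 [205.6, 156.8, 50.1, 76.4]
top 0.58 [235.0, 112.6, 20.3, 40.4]
expected upright ball px [array([227.071, 171.014]), array([234.404, 210.438])]
```

View pics/s7c.png

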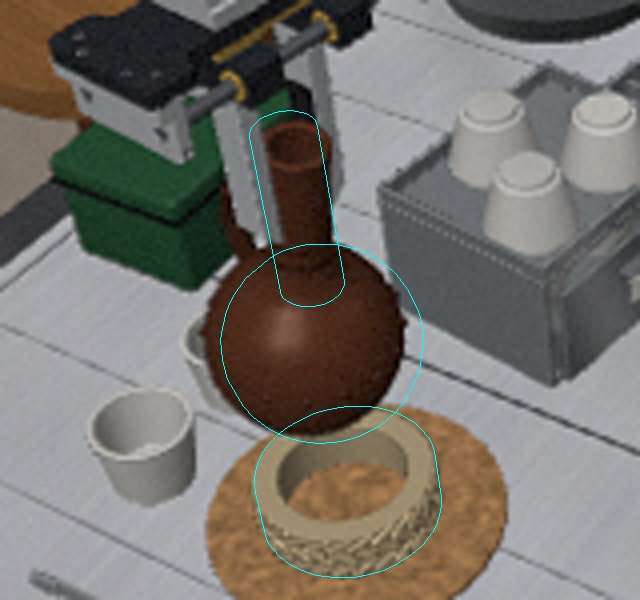

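The ring is seated centrally on the mat. The pot hangs with a few degrees of residual lean, its ball about 18 crop px left of the upright model. I'll quantify this.

```bash
cat > lean.py <<'E'
from h import *
import sys
np.set_printoptions(precision=2,suppress=True)
s=manip.read_state(); P=s["eef_pos"]; psi=s["eef_rot"][2]; g=P+[0,0,11]; print(P,s["wrist_force"],s["moment"],s["clock"])
S=manip.camera("side"); T=manip.camera("top"); obs=[]
for c in(S,T):
    L=[r for r in manip.silhouettes("pot_ball",c) if r["rect"][0]<300]
    if L: obs.append((c,L[0]["pixels"].astype(np.uint8))); print(L[0]["rect"])
# least squares on silhouette contour: only edge points away from gripper: compare ball circle
from scipy.optimize import least_squares
def ballpx(c,p):  # outline points of the sphere
    o=np.array(c["pose"])[:3,3]; return None
def resid(b,k,c):
    # signed distance of rays to sphere of radius 52
    o=np.array(c["pose"])[:3,3]; out=[]
    for u,v in k:
        _,d=ray(c,u,v); w=b-o; out.append(np.linalg.norm(w-(w@d)*d)-52)
    return np.array(out)
pts=[]
# expected ball centre guess
b0=g-[0,0,105]
for c,m in obs[:1]:
    k=max(cv2.findContours(m,0,1)[0],key=cv2.contourArea)[:,0,:].astype(float)
    r=resid(b0,k,c); n=proj(c,b0); k=k[(k[:,1]>n[1]-2)]; pts.append((c,k))
def f(p): # axis tilt (ax,ay): horizontal offset of ball rel. to grasp, distance 105
    b=g+[p[0],p[1],-np.sqrt(max(1,p[2]**2-p[0]**2-p[1]**2))]
    return np.r_[np.concatenate([resid(b,k,c) for c,k in pts]),(p[2]-105)*2, (p@np.array([np.sin(psi),-np.cos(psi),0]))*3]
r=least_squares(f,[0,0,105],loss="soft_l1"); p=r.x
print("ball offset from grasp (world)",p,"lean deg along tool x",np.degrees(np.arcsin(p[0]/p[2])),"rms",np.sqrt(np.mean(r.fun**2)))
E
python3 lean.py
```

```text
[633.27 122.48 230.07] [ 0.12 -0.04 -5.35] [0.06 0.04 0.01] 17.85
[232.9, 114.5, 22.1, 40.7]
ball offset from grasp (world) [ 22.73  -3.92 105.03] lean deg along tool x 12.497477998693258 rms 12.353866103978485
```

```bash
sed -i 's/^S=manip.camera("side"); T=.*$/obs=[]\nfor i in range(6):\n    c=manip.camera("side"); L=[r for r in manip.silhouettes("pot_ball",c) if 180<r["rect"][0]<260 and r["rect"][3]>60]\n    if L: obs.append((c,L[0]["pixels"].astype(np.uint8))); print(L[0]["rect"],L[0]["conf"]); break/; s/^for c in(S,T):$/for c in():/' lean.py; python3 lean.py
```

```text
[633.05 122.54 229.37] [ 0.03 -0.22 -6.57] [ 0.01  0.02 -0.03] 18.05
[204.4, 155.0, 52.4, 79.7] 0.92
ball offset from grasp (world) [ 13.11  -0.72 106.78] lean deg along tool x 7.053637605593524 rms 0.9642693880228308
```

The ball sits about 12 mm in +x from the grip (7° lean). I'll offset the TCP to compensate, seat the ball gently, then right it by an arc about the ball.

Call:
send_rows --series '[[[0, -4, 0, 5, 0], [0, -8, 0, 15, 0], [0, -12, 0.5, 27, 0], [0, -12, 0.5, 37, 0], [0, -12, 0.5, 45, 0], [0, -12, 0.5, 50, 0], [0, -12, 0.5, 52, 0], [0, -12, 0.5, 52, 0], [0, -12, 0.5, 52, 0]]]'

```text
clock: 19.05
eef_pos: [621.2, 123.5, 177.4]
eef_rot: [-3.141, -0.001, -0.122]
wrist_force: [-0.6, -0.3, -5.6]
finger_gap: 31.4
```

```bash
python3 lean.py; python3 ringfit.py | grep -v mat
```

```text
[621.21 123.5  177.36] [-0.56 -0.33 -5.59] [0.04 0.05 0.  ] 19.05
[211.1, 179.4, 49.0, 73.6] 0.85
ball offset from grasp (world) [ 13.6   -1.37 105.8 ] lean deg along tool x 7.384972647736854 rms 0.9671581048928962
[621.18 123.51 177.38] 31.538926562372914 19.15 [ 0.04  0.94 -6.27]
side ring_mid 0.76 [216.6, 238.5, 47.8, 29.8] [630.93 127.77] -0.4380862686004897
top ring_mid 0.49 [242.5, 147.0, 20.0, 21.4] [630. 115.] -0.10198897675533189
```

Call:
send_rows --series '[[[0, 0, 0, 2, 0], [0, 0, 0, 4, 0], [0, 0, 0, 5.5, 0], [0, 0, 0, 6.5, 0], [0, 0, 0, 7.2, 0], [0, 0, 0, 7.8, 0], [0, 0, 0, 7.8, 0], [0, 0, 0, 7.8, 0]]]' --newtons 20

```text
clock: 20.25
eef_pos: [621.4, 123.4, 169.9]
eef_rot: [-3.141, -0.002, -0.122]
wrist_force: [1.6, -1.0, 4.6]
finger_gap: 31.2
```

Contact has been made (force +4.6 N). Righting the pot with a light grip.

Call:
send_rows --series '[[[0, 0, 0, 0, 0], [0, 0, 0, 0, 0], [0, 2, 0, -0.2, 0], [0, 4, 0, -0.4, 0], [0, 6, 0, -0.6, 0], [0, 8, 0, -0.7, 0], [0, 10, 0, -0.8, 0], [0, 12, 0, -0.8, 0], [0, 13.2, 0, -0.8, 0], [0, 13.2, 0, -0.8, 0]]]' --newtons 6

```text
clock: 21.25
eef_pos: [634.0, 122.1, 170.3]
eef_rot: [-3.141, 0.001, -0.122]
wrist_force: [-3.5, 0.4, 6.1]
finger_gap: 31.7
```

```bash
python3 lean.py; python3 potfit.py s8c.png 105
```

```text
[633.98 122.08 170.27] [-3.51  0.41  6.14] [-0.04  0.79  0.04] 21.25
[211.9, 179.5, 49.7, 76.6] 0.79
ball offset from grasp (world) [  3.68  -0.46 105.21] lean deg along tool x 2.0024591427632865 rms 1.1468561409271458
[633.907 122.09  170.244] [-3.141  0.001 -0.122] [-3.498 -1.393  7.376] [-0.023  0.769  0.006] 31.46748396357327 21.35
side 0.72 [210.9, 182.3, 51.5, 73.2]
top 0.85 [243.1, 141.5, 15.3, 19.4]
expected upright ball px [array([230.858, 193.377]), array([237.673, 229.884])]
```

View pics/s8c.png

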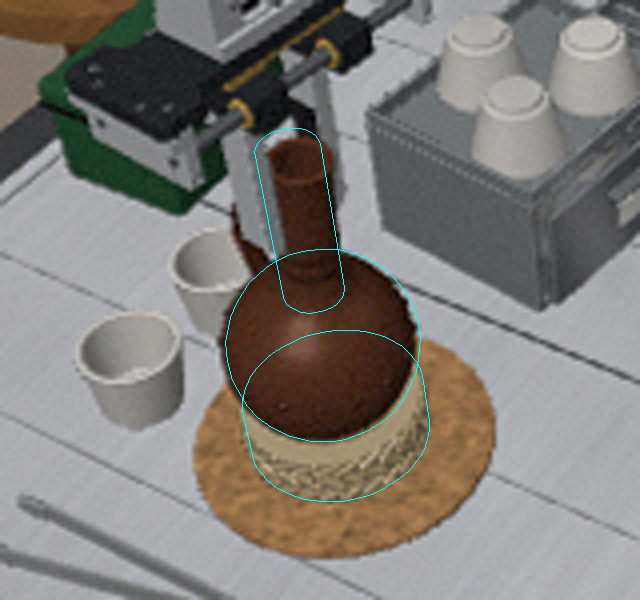

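The pot is seated; the neck still seems to lag a little towards -x (mouth at crop (302,155), model (288,148)). I'll release, clear away and measure with both cameras.

Call:
send_rows --series '[[[0.4, 0, 0, 0, 0], [0.5, 0, 0, 0, 0], [0.65, 0, 0, 0, 0], [0.65, 0, 0, 0, 0], [0.65, 0, 0, -15, 0], [0.65, 0, 0, -40, 0], [0.65, 0, 0, -70, 0], [0.65, 0, 0, -105, 0], [0.65, -40, 0, -105, 0], [0.65, -85, 0, -105, 0]]]'

```text
clock: 22.55
eef_pos: [549.4, 132.1, 276.4]
eef_rot: [-3.141, -0.002, -0.123]
wrist_force: [0.5, 0.2, 1.0]
finger_gap: 61.3
```

Call:
send_rows --series '[[[0.65, -40, 0, 0, 0], [0.65, -80, 0, 0, 0], [0.65, -120, 0, 0, 0], [0.65, -140, 0, 0, 0], [0.65, -140, 0, 0, 0]]]'

```text
clock: 23.05
eef_pos: [409.4, 149.7, 276.8]
eef_rot: [-3.14, -0.002, -0.121]
wrist_force: [0.2, 0.9, 0.3]
finger_gap: 60.7
```

```bash
cat > final.py <<'E'
from h import *
import sys
np.set_printoptions(precision=2,suppress=True)
s=manip.read_state();print(s["eef_pos"],s["wrist_force"],s["finger_gap"],s["clock"])
obs=[];ri=[];C={}
def potm(bx,by,tx,ty):
    l=np.hypot(tx,ty)+1e-7; return pot(bx,by,75.5,l,np.arctan2(ty,tx))
for n in("top","side"):
  for _ in range(4):
    c=manip.camera(n);C[n]=c
    L=[r for r in manip.silhouettes("pot_ball",c) if 180<r["rect"][0]<270 and r["rect"][3]>40]
    if L:
        m=L[0]["pixels"].astype(np.uint8)
        print(n,L[0]["rect"],round(L[0]["conf"],2)); obs.append((c,m)); break
for k in [obs]+[[o] for o in obs]:
    x,e=fit(k,potm,[633,122,0,0],[5,5,.06,.06]); print("ball",x[:2],"lean deg x,y",np.degrees(x[2:]),"iou",-e)
x,e=fit(obs,potm,[633,122,0,0],[5,5,.06,.06])
w=[]
for n,(u,v) in(("side",(160,160)),("top",(170,80))):
    c=C[n]; a=cv2.resize(c["img"][v:v+140,u:u+130,::-1],(390,420),interpolation=cv2.INTER_CUBIC)
    for p in potm(*x):
        h=cv2.convexHull(np.array([(proj(c,q)-[u,v])*3+1 for q in p]).astype(np.int32)); cv2.polylines(a,[h],True,(255,255,0),1)
    w.append(a)
cv2.imwrite("pics/"+sys.argv[1],np.hstack(w))
E
python3 final.py f1.png
```

```text
[409.35 149.68 276.75] [0.25 0.85 0.32] 60.70852492149993 23.05
top [213.2, 119.3, 45.3, 47.0] 0.96
side [213.2, 181.0, 50.6, 74.8] 0.71
ball [634.26 123.66] lean deg x,y [-7.26  0.65] iou 0.9330063436391582
ball [634.25 123.17] lean deg x,y [-5.32  0.91] iou 0.9524452629425005
ball [634.14 124.5 ] lean deg x,y [-7.4   0.29] iou 0.9218236928517303
```

View pics/f1.png

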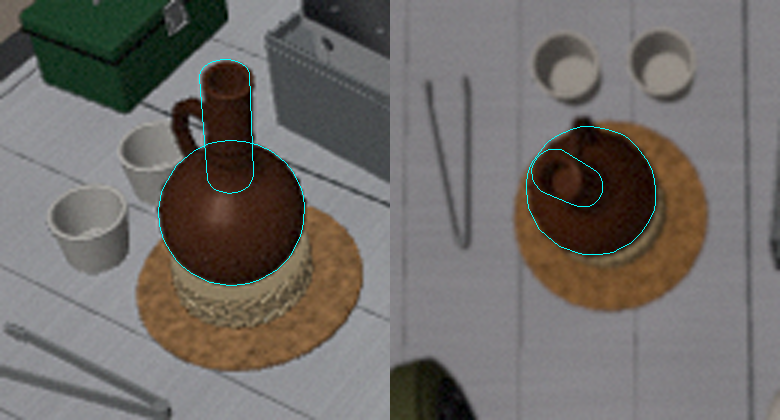

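Both views show the pot seated, leaning about 7° towards -x, with the mouth at side px (236,187) and top px (227,139). The grip let the neck slide in the pads, so I'll push the neck upright with the closed fingers.

```bash
python3 - <<'E'
from h import *
np.set_printoptions(precision=2,suppress=True)
s=manip.read_state();S=manip.camera("side");T=manip.camera("top")
A=[];b=[]
for c,u,v in((S,(228-1)/3+160,(81-1)/3+160),(T,(562-390-1)/3+170,(178-1)/3+80)):
    o,d=ray(c,u,v);M=np.eye(3)-np.outer(d,d);A.append(M);b.append(M@o)
p=np.linalg.lstsq(np.vstack(A),np.concatenate(b),rcond=None)[0];print("mouth",p)
B=np.array([634.2,123.5]);print("lean deg",np.degrees(np.arcsin((p[:2]-B)/138)))
g=s["eef_pos"]; psi=s["eef_rot"][2]; X=np.array([np.cos(psi),np.sin(psi)]);Y=np.array([np.sin(psi),-np.cos(psi)])
print(g,psi,"ball rel tool",(B-g[:2])@X,(B-g[:2])@Y,"mouth rel",(p[:2]-g[:2])@X,(p[:2]-g[:2])@Y,"grip px side",proj(S,g+[0,0,150]),proj(S,g))
for t in("caddy","cup_a_mid","drawer_front","tongs_mid"): print(t,[(r["rect"],round(r["conf"],2)) for r in manip.find_in(t,T)][:3],[(r["rect"],round(r["conf"],2)) for r in manip.find_in(t,S)][:3])
E
```

```text
mouth [615.43 122.35 206.45]
lean deg [-7.82 -0.48]
[411.54 149.22 275.29] -0.122585037272118 ball rel tool 224.13596853889496 -1.7011982492160949 mouth rel 205.6504467996243 1.7338638481648705 grip px side [315.56 128.03] [317.87 202.89]
caddy [([296.5, 108.8, 119.2, 70.0], 0.66)] [([248.8, 145.8, 108.8, 75.2], 0.85), ([292.8, 176.4, 30.3, 47.7], 0.52)]
cup_a_mid [([248.8, 90.5, 19.2, 21.3], 0.61), ([215.1, 120.2, 43.0, 45.5], 0.6)] [([198.9, 201.4, 22.3, 30.4], 0.77), ([212.0, 181.6, 49.2, 73.2], 0.67)]
drawer_front [([297.2, 160.6, 61.7, 13.5], 0.91)] [([290.8, 175.3, 32.9, 44.7], 0.83)]
tongs_mid [([183.3, 107.3, 11.4, 57.1], 0.82)] [([150.1, 267.6, 65.2, 30.8], 0.78)]
```

Call:
send_rows --series '[[[0.4, 0, 0, 25, 0], [0.2, 10, 0, 60, 0], [0, 30, 0, 90, 0], [0, 60, 0, 102, 0], [0, 90, 0, 102, 0], [0, 115, 0, 102, 0], [0, 138, 0, 102, 0], [0, 155, 0, 102, 0], [0, 165, 0, 102, 0], [0, 165, 0, 102, 0]]]' --newtons 20

```text
clock: 24.75
eef_pos: [575.0, 129.0, 172.6]
eef_rot: [3.141, 0.0, -0.123]
wrist_force: [0.5, -0.1, -0.1]
finger_gap: 0.1
```

Call:
send_rows --series '[[[0, 5, 0, 0, 0], [0, 10, 0, 0, 0], [0, 14, 0, 0, 0], [0, 17, 0, 0, 0], [0, 20, 0, 0, 0], [0, 22, 0, 0, 0], [0, 24, 0, 0, 0], [0, 26, 0, 0, 0], [0, 28, 0, 0, 0], [0, 28, 0, 0, 0]]]'

```text
clock: 25.75
eef_pos: [602.5, 125.7, 172.9]
eef_rot: [3.142, 0.0, -0.122]
wrist_force: [-2.5, -0.0, -0.1]
finger_gap: 0.0
```

```bash
python3 final.py f2.png
```

```text
[602.48 125.74 172.88] [-2.53 -0.01 -0.13] 0.021053016320217628 25.75
top [233.1, 122.9, 20.2, 42.4] 0.73
side [211.9, 183.9, 51.5, 69.2] 0.59
ball [638.55 122.46] lean deg x,y [-7.78 15.62] iou 0.5198973833383946
ball [639.3 114.9] lean deg x,y [-4.75 -3.58] iou 0.14123760037789324
ball [639.23 121.82] lean deg x,y [-8.57 16.36] iou 0.9192141586925227
```

Call:
send_rows --series '[[[0, 1.5, 0, 0, 0], [0, 3, 0, 0, 0], [0, 4.5, 0, 0, 0], [0, 6, 0, 0, 0], [0, 7, 0, 0, 0], [0, 7, 0, 0, 0]]]'

```text
clock: 26.55
eef_pos: [609.4, 124.9, 172.9]
eef_rot: [-3.142, 0.0, -0.122]
wrist_force: [-1.3, 0.7, 1.5]
finger_gap: 0.6
```

Call:
send_rows --series '[[[0, -2, 0, 0, 0], [0, -8, 0, 0, 0], [0, -30, 0, 0, 0], [0, -65, 0, 0, 0], [0, -100, 0, 0, 0], [0, -140, 0, 0, 0], [0, -180, 0, 0, 0], [0, -200, 0, -10, 0], [0, -200, 0, -40, 0], [0, -200, 0, -70, 0]]]'

```text
clock: 27.55
eef_pos: [409.7, 149.4, 244.0]
eef_rot: [3.142, -0.0, -0.122]
wrist_force: [0.1, -0.4, -1.0]
finger_gap: 0.5
```

```bash
python3 final.py f3.png; python3 ringfit.py
```

```text
[409.71 149.35 243.99] [ 0.1  -0.36 -1.02] 0.4773718090161774 27.55
top [213.6, 120.5, 43.7, 45.4] 0.76
side [213.9, 182.7, 49.4, 72.2] 0.57
ball [634.96 123.91] lean deg x,y [-5.52  0.59] iou 0.9252105746006751
ball [634.31 123.51] lean deg x,y [ 2.03 -7.53] iou 0.9461219411032766
ball [635.03 123.85] lean deg x,y [-5.89  1.56] iou 0.9206536821008274
[410.28 149.2  241.96] 0.3540518064310145 27.85 [ 0.2   0.98 -0.06]
side ring_mid 0.96 [218.8, 239.6, 46.0, 27.0] [631.39 127.95] -0.414614773629865
side mat_top 0.66 [207.5, 227.4, 74.3, 58.5] [626.99 124.64] -0.4991153025300524
side mat_top 0.19 [217.7, 236.9, 48.1, 30.9] [650.54  93.24] -0.2350373692077728
top ring_mid 0.71 [235.0, 142.0, 26.2, 29.5] [615.   100.44] -0.1596067659389909
top mat_top 0.56 [211.6, 115.4, 65.1, 68.9] [630.03 120.65] -0.4800098436376027
```

```bash
cat > lean2.py <<'E'
from h import *
import sys
np.set_printoptions(precision=2,suppress=True)
C=[]
for n,(u0,v0,u1,v1) in(("side",(195,165,285,275)),("top",(200,105,280,185))):
    I=np.mean([manip.camera(n)["img"].astype(float) for _ in range(3)],0); c=manip.camera(n)
    m=np.zeros((400,640),np.uint8); B=cv2.GaussianBlur(I,(0,0),.6)
    q=(B[...,0]>1.5*B[...,1])&(B[...,0]<140); m[v0:v1,u0:u1]=q[v0:v1,u0:u1]
    nn,l,st,_=cv2.connectedComponentsWithStats(m); m=(l==1+np.argmax(st[1:,4])).astype(np.uint8); C.append((c,m,I)); print(n,m.sum(),cv2.boundingRect(m))
def model(bx,by,tx,ty,az):
    l=np.hypot(tx,ty)+1e-7; P=pot(bx,by,75.5,l,np.arctan2(ty,tx))
    a=np.array([np.sin(l)*tx/l,np.sin(l)*ty/l,np.cos(l)]); h=np.array([np.cos(az),np.sin(az),0]); h-=h@a*a; h/=np.linalg.norm(h); o=np.array([bx,by,75.5])
    w=np.cross(a,h); t=np.linspace(-np.pi/2,np.pi/2,13); pts=[o+a*(61+27*np.sin(k))+h*(14+35*np.cos(k)) for k in t]
    oct=[6*(np.cos(k)*a+np.sin(k)*h) for k in np.arange(0,6.3,.8)]+[6*w,-6*w]
    for p,q in zip(pts,pts[1:]): P.append(np.array([p+d for d in oct]+[q+d for d in oct]))
    return P
for name,k in(("both",C),("side",C[:1]),("top",C[1:])):
    for s0 in(0,-.08):
        x,e=fit([(c,m) for c,m,_ in k],model,[634,123.5,s0,0,-.12],[4,4,.06,.06,.2]); print(name,"ball",x[:2],"lean",np.degrees(x[2:4]),"az",x[4],"iou",-e)
w=[]
for (c,m,I),(u,v) in zip(C,((200,165),(200,105))):
    a=cv2.resize(I[v:v+100,u:u+70,::-1].clip(0,255).astype(np.uint8),(385,550),interpolation=cv2.INTER_CUBIC); a=cv2.convertScaleAbs(a,alpha=1.8)
    for l,col in((0,(0,255,0)),(-5,(0,0,255))):
        L=np.radians(l); o=np.array([634.3,123.5,75.5]); ax=np.array([np.sin(L),-.12*np.sin(L),np.cos(L)])
        for q in circ(0,0,0,16,24): 
            z=proj(c,o+ax*138+q); cv2.circle(a,tuple(int(t) for t in (z-[u,v])*5.5+2.2),1,col,-1)
    w.append(a)
cv2.imwrite("pics/"+sys.argv[1],np.hstack(w))
E
python3 lean2.py f4.png
```

```text
side 2176 (213, 180, 48, 74)
top 1438 (215, 119, 44, 46)
both ball [634.45 123.71] lean [-6.45  1.24] az -0.12535868965739083 iou 0.9180882413835108
both ball [634.46 123.69] lean [-6.06  1.01] az -0.12384619563493005 iou 0.9183393954308835
side ball [636.32 121.15] lean [-6.61  2.83] az -0.11105842014962679 iou 0.9061059907834101
side ball [636.72 121.8 ] lean [-6.84  2.47] az -0.11934261992355927 iou 0.9065804627787666
top ball [633.85 123.41] lean [ -8.6  -15.06] az 0.31691507075581526 iou 0.9540938246761413
top ball [633.88 123.4 ] lean [-11.08  -2.68] az -0.03197551129907675 iou 0.9538016112789527
```

View pics/f4.png

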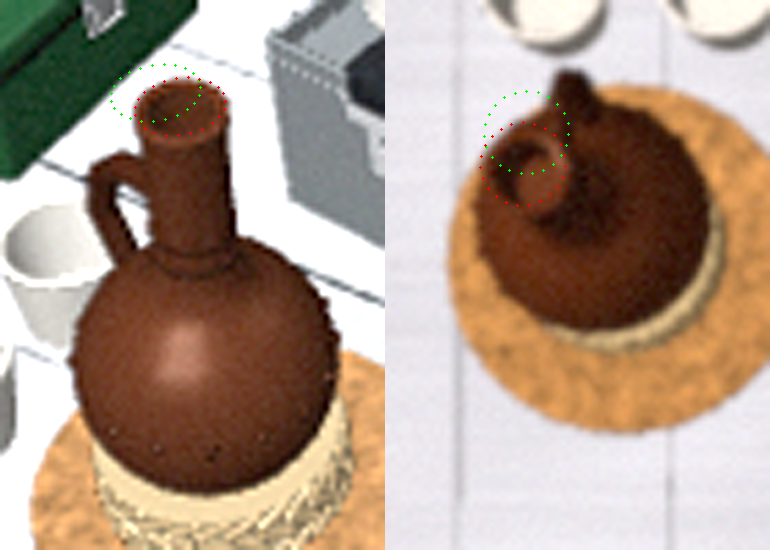

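The last permitted view shows the mouth at side crop (181,110) and top crop (533,175). Both match the red -5° marker, so the pot is still about 5–6° off upright. It sprang back because ball and ring rocked together under the push. I'll regrip, unload the seat so the ball can turn, and let it swing upright under a weak grip. From here I track the mouth numerically.

Call:
send_rows --series '[[[0.3, 25, 0, -15, 0], [0.65, 65, 0, -15, 0], [0.65, 105, -1, -15, 0], [0.65, 145, -1.5, -15, 0], [0.65, 180, -1.5, -15, 0], [0.65, 205, -1.5, -15, 0], [0.65, 215, -1.5, -15, 0], [0.65, 215, -1.5, 0, 0], [0.65, 215, -1.5, 25, 0], [0.65, 215, -1.5, 50, 0]]]'

```text
clock: 29.55
eef_pos: [624.4, 124.6, 192.1]
eef_rot: [-3.141, -0.0, -0.122]
wrist_force: [0.1, -0.1, 0.1]
finger_gap: 61.3
```

Call:
send_rows --series '[[[0.65, 0, 0, 15, 0], [0.65, 0, 0, 23, 0], [0.65, 0, 0, 24, 0], [0.3, 0, 0, 24, 0], [0, 0, 0, 24, 0], [0, 0, 0, 24, 0], [0, 0, 0, 24, 0], [0, 0, 0, 24, 0]]]' --newtons 15

```text
clock: 30.35
eef_pos: [624.5, 124.1, 169.4]
eef_rot: [3.141, -0.001, -0.122]
wrist_force: [-1.5, -3.0, 2.5]
finger_gap: 31.3
```

Call:
send_rows --series '[[[0, 0, 0, -1, 0], [0, 0, 0, -2, 0], [0, 0, 0, -3, 0], [0, 0, 0, -4, 0], [0, 0, 0, -4, 0]]]'

```text
clock: 30.85
eef_pos: [624.2, 124.8, 172.8]
eef_rot: [-3.141, 0.0, -0.122]
wrist_force: [-0.1, 0.2, -6.8]
finger_gap: 31.7
```

Call:
send_rows --series '[[[0, 0, 0, 0, 0], [0, 0, 0, 0, 0], [0, 2, 0, 0, 0], [0, 4, 0, 0.3, 0], [0, 6, 0, 0.6, 0], [0, 8, 0, 0.6, 0], [0, 10, 0, 0.6, 0], [0, 11, 0, 0.6, 0], [0, 11, 0, 0.6, 0]]]' --newtons 8

```text
clock: 31.75
eef_pos: [635.8, 123.2, 173.5]
eef_rot: [-3.141, -0.002, -0.122]
wrist_force: [-3.0, -1.2, 6.2]
finger_gap: 32.0
```

```bash
python3 lean.py; python3 ringfit.py | grep "side"
```

```text
[635.82 123.24 173.51] [-3.01 -1.18  6.2 ] [-0.12  0.71 -0.04] 31.75
[211.2, 178.7, 48.7, 74.1] 0.75
ball offset from grasp (world) [  6.01  -0.41 105.89] lean deg along tool x 3.255749335441799 rms 0.8110269824751626
side ring_mid 0.75 [218.7, 237.6, 44.4, 30.5] [631.82 126.53] -0.44536668561682774
side mat_top 0.9 [205.7, 231.4, 77.3, 52.7] [626.87 124.82] -0.4823221220781124
```

The pads' torsional friction let the ball climb the ring's rim instead of pivoting. I'll lift a few mm, recentre, then ease the grip stepwise so gravity swings it upright just above the seat.

Call:
send_rows --series '[[[0, 0, 0, -1, 0], [0, -1, 0, -2.5, 0], [0, -3, 0, -4, 0], [0, -4.5, 0, -5, 0], [0, -5.5, 0, -5, 0], [0, -5.5, 0, -5, 0]]]' --newtons 12

```text
clock: 32.75
eef_pos: [629.6, 124.0, 177.2]
eef_rot: [3.142, 0.0, -0.122]
wrist_force: [0.2, 0.5, -6.3]
finger_gap: 31.8
```

```bash
python3 lean.py
```

```text
[629.65 123.96 177.24] [ 0.2   0.48 -6.28] [0.03 0.02 0.01] 32.75
[209.1, 177.8, 52.7, 78.2] 0.98
ball offset from grasp (world) [  4.88   1.76 105.85] lean deg along tool x 2.6409421973692564 rms 1.091890463904922
```

Call:
send_rows --series '[[[0, 0, 0, 1.5, 0], [0, 0, 0, 3, 0], [0, 0, 0, 3, 0], [0, 1, 0, 3, 0], [0, 2, 0, 3, 0], [0, 1, 0, 3, 0], [0, 2, 0, 3, 0], [0, 2, 0, 3, 0]]]' --newtons 7

```text
clock: 33.65
eef_pos: [631.9, 123.6, 174.4]
eef_rot: [-3.142, -0.0, -0.122]
wrist_force: [0.6, 0.9, -7.0]
finger_gap: 32.1
```

Call:
send_rows --series '[[[0, 0, 0, 0, 0], [0, 1, 0, 0, 0], [0, 0, 0, 0, 0], [0, 1, 0, 0, 0], [0, 1, 0, 0, 0], [0, 1, 0, 0, 0]]]' --newtons 5

```text
clock: 34.25
eef_pos: [632.8, 123.5, 174.3]
eef_rot: [-3.142, -0.0, -0.122]
wrist_force: [-0.7, 0.2, -5.4]
finger_gap: 31.9
```

```bash
python3 lean.py
```

```text
[632.8  123.55 174.34] [-0.72  0.24 -5.4 ] [0.04 0.05 0.03] 34.25
[209.1, 180.3, 51.5, 72.1] 0.56
ball offset from grasp (world) [  4.41  -0.38 105.7 ] lean deg along tool x 2.391357100500819 rms 1.0848146521323287
```

Call:
send_rows --series '[[[0, -1, 0, 0.5, 0], [0, -2, 0, 1, 0], [0, -2, 0, 1.7, 0], [0, -2, 0, 2.4, 0], [0, -2, 0, 3, 0], [0, -2, 0, 3.5, 0], [0, -2, 0, 4, 0], [0, -2, 0, 4, 0]]]'

```text
clock: 35.15
eef_pos: [631.0, 123.7, 170.8]
eef_rot: [-3.142, -0.001, -0.122]
wrist_force: [0.2, -1.1, -0.5]
finger_gap: 31.9
```

Call:
send_rows --series '[[[0, 0, 0, 0.4, 0], [0.36, 0, 0, 0.4, 0], [0.5, 0, 0, 0.4, 0], [0.65, 0, 0, 0.4, 0], [0.65, 0, 0, -15, 0], [0.65, 0, 0, -45, 0], [0.65, 0, 0, -80, 0], [0.65, -45, 0, -90, 0], [0.65, -90, 0, -90, 0], [0.65, -135, 0, -90, 0]]]'

```text
clock: 36.15
eef_pos: [495.2, 140.4, 260.4]
eef_rot: [-3.141, -0.0, -0.122]
wrist_force: [0.1, 0.4, 0.3]
finger_gap: 61.1
```

Call:
send_rows --series '[[[0.65, -40, 0, 0, 0], [0.65, -80, 0, 0, 0], [0.65, -90, 0, 0, 0]]]'

```text
clock: 36.45
eef_pos: [405.0, 151.7, 260.9]
eef_rot: [-3.141, -0.001, -0.121]
wrist_force: [0.1, 0.2, -0.5]
finger_gap: 61.3
```

```bash
python3 lean2.py f5.png; python3 - <<'E'
from h import *
a=cv2.imread("pics/f4.png");b=cv2.imread("pics/f5.png")
# track the mouth from f4 (side mouth centre (181,110), top (533,175)) and the belly, px of the 5.5x crops
for n,(x,y,w,h),dom in(("side mouth",(130,75,105,80),(0,385)),("side belly top",(80,230,250,130),(0,385)),("top mouth",(478,130,105,95),(385,770)),("top handle",(545,65,60,50),(385,770))):
    t=cv2.GaussianBlur(a,(0,0),3)[y:y+h,x:x+w]; B=cv2.GaussianBlur(b,(0,0),3); x0=max(dom[0],x-60);y0=max(0,y-60)
    r=cv2.matchTemplate(B[y0:y+h+60,x0:min(dom[1],x+w+60)],t,cv2.TM_CCOEFF_NORMED);_,m,_,l=cv2.minMaxLoc(r); print(n,"shift crop px",(l[0]+x0-x,l[1]+y0-y),round(m,3))
E
```

```text
side 2219 (213, 178, 48, 76)
top 1469 (215, 117, 43, 48)
both ball [634.49 124.29] lean [-2.63 -0.03] az -0.11746206233899756 iou 0.9219793621912911
both ball [634.46 124.45] lean [-2.38 -0.54] az -0.11582508421503943 iou 0.9223041500999463
side ball [635.95 121.75] lean [-2.59  1.78] az -0.10123468225403276 iou 0.911151755583606
side ball [636.31 122.07] lean [-2.71  1.57] az -0.12461535630922556 iou 0.9109153206069506
top ball [634.44 124.36] lean [-5.41 -6.27] az 0.04287736623990003 iou 0.9589675711449371
top ball [634.48 125.09] lean [-7.26 -2.29] az -0.09201390882540571 iou 0.9605006838811291
side mouth shift crop px (-15, -7) 0.863
side belly top shift crop px (-3, 0) 0.983
top mouth shift crop px (5, -22) 0.963
top handle shift crop px (2, -7) 0.952
```

The lean is down to about 2.5° (from 6°) by both tracking and fit. There is time for one more refinement cycle the same way.

Call:
send_rows --series '[[[0.65, 40, 0, 0, 0], [0.65, 85, 0, 0, 0], [0.65, 130, 0, 0, 0], [0.65, 170, 0, 0, 0], [0.65, 205, 0, 0, 0], [0.65, 224.5, 0, 0, 0], [0.65, 224.5, 0, 20, 0], [0.65, 224.5, 0, 50, 0], [0.65, 224.5, 0, 80, 0], [0.65, 224.5, 0, 90, 0]]]'

```text
clock: 37.85
eef_pos: [629.5, 123.4, 166.5]
eef_rot: [3.14, 0.005, -0.123]
wrist_force: [0.3, -0.0, 0.7]
finger_gap: 61.1
```

Call:
send_rows --series '[[[0.65, 0, 0, 0, 0], [0.3, 0, 0, 0, 0], [0, 0, 0, 0, 0], [0, 0, 0, 0, 0], [0, 0, 0, 0, 0], [0, 0, 0, -1, 0], [0, 0, 0, -2, 0], [0, 0, 0, -3, 0], [0, 0, 0, -4, 0], [0, 0, 0, -4, 0]]]' --newtons 12

```text
clock: 38.85
eef_pos: [630.2, 124.0, 174.2]
eef_rot: [-3.141, 0.0, -0.122]
wrist_force: [-0.0, 0.3, -6.1]
finger_gap: 31.7
```

Call:
send_rows --series '[[[0, 0, 0, 0, 0], [0, 2, 0, 0, 0], [0, 4, 0, 0, 0], [0, 6, 0, 0, 0], [0, 8, 0, 0, 0], [0, 9, 0, 0, 0], [0, 9, 0, 0, 0]]]' --newtons 6

```text
clock: 39.55
eef_pos: [639.5, 122.7, 175.0]
eef_rot: [-3.141, -0.001, -0.122]
wrist_force: [-0.8, -0.6, 1.6]
finger_gap: 32.3
```

```bash
python3 lean.py
```

```text
[639.53 122.75 174.96] [-0.83 -0.6   1.63] [0.01 0.38 0.01] 39.55
[210.9, 177.4, 47.1, 75.9] 0.85
ball offset from grasp (world) [  1.73   0.08 108.19] lean deg along tool x 0.9136153264427572 rms 1.1840637674016596
```

Call:
send_rows --series '[[[0, 0, 0, -1, 0], [0, -1, 0, -2, 0], [0, -3, 0, -3, 0], [0, -5, 0, -3, 0], [0, -6, 0, -3, 0], [0, -6, 0, -3, 0]]]' --newtons 10

```text
clock: 40.25
eef_pos: [633.1, 123.5, 177.2]
eef_rot: [3.142, 0.0, -0.122]
wrist_force: [0.1, 0.4, -6.6]
finger_gap: 32.2
```

```bash
python3 lean.py
```

```text
[633.09 123.54 177.24] [ 0.13  0.44 -6.57] [0.03 0.01 0.01] 40.25
[212.6, 176.6, 48.7, 76.4] 0.59
ball offset from grasp (world) [  2.52   0.01 106.43] lean deg along tool x 1.3573955488005436 rms 1.326377692675604
```

Nearly upright, with the ball at x≈635 over the ring. Lowering slowly to contact.

Call:
send_rows --series '[[[0, 0, 0, 1.5, 0], [0, 0, 0, 3, 0], [0, 0, 0, 4, 0], [0, 0, 0, 4.8, 0], [0, 0, 0, 5.5, 0], [0, 0, 0, 6, 0], [0, 0, 0, 6.5, 0], [0, 0, 0, 6.5, 0]]]' --newtons 8

```text
clock: 41.15
eef_pos: [633.9, 123.3, 172.1]
eef_rot: [-3.141, -0.002, -0.122]
wrist_force: [1.2, -3.1, 5.4]
finger_gap: 31.6
```

Call:
send_rows --series '[[[0, 0, 0, 0, 0], [0, 0, 0, 0, 0], [0, 0, 0, 0, 0]]]' --newtons 3

```text
clock: 41.45
eef_pos: [633.4, 123.4, 171.2]
eef_rot: [-3.142, -0.001, -0.122]
wrist_force: [0.4, -2.0, 4.2]
finger_gap: 32.3
```

Call:
send_rows --series '[[[0.36, 0, 0, 0, 0], [0.5, 0, 0, 0, 0], [0.65, 0, 0, 0, 0], [0.65, 0, 0, 0, 0], [0.65, 0, 0, -15, 0], [0.65, 0, 0, -45, 0], [0.65, 0, 0, -80, 0], [0.65, -45, 0, -90, 0], [0.65, -90, 0, -90, 0], [0.65, -135, 0, -90, 0]]]'

```text
clock: 42.45
eef_pos: [497.7, 140.1, 262.0]
eef_rot: [-3.141, -0.001, -0.122]
wrist_force: [0.6, 0.7, 1.0]
finger_gap: 60.9
```

Call:
send_rows --series '[[[0.65, -40, 0, 0, 0], [0.65, -80, 0, 0, 0], [0.65, -90, 0, 0, 0]]]'

```text
clock: 42.75
eef_pos: [407.5, 151.3, 262.4]
eef_rot: [-3.141, -0.002, -0.121]
wrist_force: [1.1, -0.4, 0.2]
finger_gap: 61.3
```

```bash
python3 lean2.py f6.png; python3 - <<'E'
from h import *
a=cv2.imread("pics/f4.png");b=cv2.imread("pics/f6.png")
for n,(x,y,w,h),dom in(("side mouth",(130,75,105,80),(0,385)),("side belly top",(80,230,250,130),(0,385)),("top mouth",(478,130,105,95),(385,770)),("side ring",(95,440,255,100),(0,385)),("top ring",(540,290,180,65),(385,770))):
    t=cv2.GaussianBlur(a,(0,0),3)[y:y+h,x:x+w]; B=cv2.GaussianBlur(b,(0,0),3); x0=max(dom[0],x-60);y0=max(0,y-60)
    r=cv2.matchTemplate(B[y0:y+h+60,x0:min(dom[1],x+w+60)],t,cv2.TM_CCOEFF_NORMED);_,m,_,l=cv2.minMaxLoc(r); print(n,"shift crop px",(l[0]+x0-x,l[1]+y0-y),round(m,3))
T=manip.camera("top");S=manip.camera("side")
for t in "caddy cup_a_mid tongs_mid sugar_mid saucers_mid drawer_front".split(): print(t,*[[np.round(r["rect"]).astype(int).tolist() for r in manip.find_in(t,c)][:3] for c in(T,S)])
print(manip.read_state()["clock"])
E
```

```text
side 2262 (213, 177, 48, 78)
top 1508 (215, 115, 43, 50)
both ball [634.49 124.47] lean [ 0.73 -0.94] az -0.13520006163442028 iou 0.9236110897552835
both ball [634.57 124.46] lean [ 0.28 -0.41] az -0.13102424237285631 iou 0.9241555985623412
side ball [636.11 122.34] lean [0.48 1.2 ] az -0.13641993700034935 iou 0.917180414734804
side ball [635.92 122.55] lean [0.76 0.89] az -0.1469981976647643 iou 0.9168257361736785
top ball [634.45 124.48] lean [-0.31 -2.04] az -0.11281570910640214 iou 0.9591820336667872
top ball [634.49 124.45] lean [-0.32 -2.03] az -0.0856072611098707 iou 0.9591787536662782
side mouth shift crop px (-27, -15) 0.659
side belly top shift crop px (-3, 1) 0.954
top mouth shift crop px (11, -42) 0.931
side ring shift crop px (0, 1) 0.994
top ring shift crop px (-1, 0) 0.995
caddy [[300, 107, 117, 71]] [[252, 146, 108, 75]]
cup_a_mid [[296, 108, 126, 68], [250, 92, 21, 20]] [[200, 200, 21, 30], [177, 219, 25, 29]]
tongs_mid [[233, 145, 28, 25], [181, 102, 13, 60]] [[153, 269, 63, 32]]
sugar_mid [[294, 205, 32, 33]] [[338, 208, 35, 36]]
saucers_mid [] [[235, 320, 57, 51]]
drawer_front [[295, 161, 64, 12]] [[293, 178, 32, 43], [212, 178, 49, 75]]
43.85
```

The pot is upright to within about 1°, and the ring and the other things have not moved. Handing in.

```bash
python3 -c "
from cell import manip
print(manip.sign_off())"
```

```text
the job is handed in; nothing more can be done
None
```

The tan ring is flat on the cork mat and the clay pot stands upright in it on its own. I handed the job in at about 44 s of the 64 s allowed, with the gripper clear.

**What I did:** I gripped the ring by its wall, set it on the mat and let go. I pivoted the pot upright in the caddy, carried it over and lowered it into the ring until the wrist force showed contact. After the first release it leaned about 7–8° towards -x. Pushing the neck with the closed fingers only took this to about 6°, because pot and ring rocked together. I then regripped, lifted the pot a few mm and turned it against the ring with a light grip, twice, and lowered it again each time.

**Last checks:**
- **Lean:** fitting both cameras together gave under about 1°. The top camera alone gave about 2° towards -y, and the side camera about 1° the other way, so those two disagree slightly.
- **Seating:** in the side image the belly sits where it did when the pot was first seated. The ring did not move between the pot corrections.
- **Ring position:** about 3–4 mm off the mat centre in x, with calibration good to about 2 mm. I did not re-centre it.
- **Other things:** the caddy, drawer, tongs, sugar bowl and the cup behind the mat were found at their starting places in both views. The saucers were found only in the side view. I did not check the second cup behind the mat against its starting place. The cups on the caddy were only seen in the pictures, still standing after the carry.
- **Not checked by eye:** I had used all 12 pictures before the last two corrections, so the final lean comes only from numerical fits and image tracking.

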